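# Switch the wide-well block heater to run with its pull-to-unlock knob

### The job

Two block heaters stand on the bench. On the one with the few wide wells, set the selector knob from standby to run: pull the knob straight up to unlock it, turn it clockwise as far as it goes while it is up, push it back down fully home and let go. Do not force it round while it is down, and leave the knob of the other heater (many narrow wells) as it is.

Things in the scene. Friction and masses are not known exactly. Their poses are not given: they have to be found in the camera images.
- wide: White heater, fixed, 155 x 114 mm, deck 60 mm high; origin: centre of its underside; x from the front edge (nearest the robot) to the back, z up. Rear: aluminium block, top 8 mm above the deck, six wide wells (24 mm, two rows of three), a vial in one far well standing 16 mm above the block. Knob axis at x = -34 mm, 40 mm before the block. Steel lock block 8 mm high on the deck before the knob.
- wide_grip (a point): Grip point of its black knob, on the vertical turning axis, 88 mm above the bench when down; moves with the knob. Pinch the upright wing: 42 mm long (this x axis, toward the white pointer line), 14 mm thick (y), top 12 mm above this point; below, a round skirt 46 mm across, top 17 mm under this point. A 6 mm lug opposite the pointer strikes the lock block when the knob is down.
- wide_lift (a joint): How far that knob is pulled up, m: 0 fully home, 0.015 at the upper stop. Above 0.0075 its lug passes over the lock block and it turns freely. No spring: about 3 N of friction holds it at the height where it is left.
- wide_turn (a joint): How far that knob is turned clockwise seen from above, rad: 0 standby (pointer at the short line, 35 degrees left of the heater's centre line), 1.22 (70 degrees) at the stop, run (pointer at the round dot, 35 degrees right). Starts at 0 to 0.12; stays where left; friction 0.03 N m. When down, the lug keeps it below about 0.3 or above about 0.92.
- narrow_pointer (a point): Pointer end, on top of the wing, of the identical knob of the other heater, alike but for its block with 24 narrow wells (9 mm, four rows of six); 20 mm from that knob's axis. Not to be moved.

How it is judged:
By the outcome, as a careful person would: the job done as asked, in the order asked, and still so for the second after the job is handed in, with the robot touching nothing.
It also fails if it takes over 38 s, if anything falls off the work surface, if the arm or the gripper's body presses on something with over 40 N, if the wrist force passes 120 N, or if a joint passes its speed limit or range.

### The arm

A 7-joint arm with a two-finger parallel gripper is mounted at the origin on a cart in front of the work surface, level with it; the furniture and walls round the work are solid. World frame = base frame: x ahead of the robot, y to its left, z up, the work surface at z = 0. Lengths are in m, angles in rad, forces in N, time in s.
With the tool pointing down it reaches from about 0.375 to 0.925 m from the base axis. Payload 3.1 kg.
Tool frame: the origin (TCP) lies between the finger pads; the fingertips stand 19 mm ahead of it and the grasp point (between the pads) is the TCP; z points along the fingers, y is the line along which they close (so a half turn about z gives the same grasp; the last joint's range is limited). The gripper opens to 85 mm and grips with 20 to 120 N. Pads are 22 mm wide; open, the fingers measure 114 mm over their backs; the gripper's body (76 mm by 85 mm) begins 54 mm behind the grasp point. The pads swing forward as they close: fully open they stand 13 mm farther back than shut.
Start: joints at [1.241, 0.383, 0.044, 1.598, -0.018, 1.161, -0.05], TCP at [0.149, -0.633, 0.25] pointing down, gripper open.
Joint ranges: [-2.61, 2.61], [-0.41, 2.15], [-1.48, 1.57], [0, 2.5], [-1.57, 4.71], [0.05, 1.97], [-2.85, 2.85]. Speed limits (rad/s): [2.79, 2.79, 3.14, 3.14, 3.14, 3.14, 3.14].

### API

Orientations are given as a unit quaternion [x, y, z, w].
In Python, from bench import move_ptp, movel, move_j, move_gripper, pause, inverse_kinematics, read_camera, camera_params, MotionError, sign_off, look_for, tip_of, read_time_s, read_qpos, read_joint_vel, read_effort, read_eef_pos, read_tcp_rot, read_ft_force, read_ft_torque, read_finger_gap, read_grasp_force gives the robot as it stands. Calls block until the motion is done:
- move_ptp(position, orientation): joint-space move of the TCP to a pose.
- movel(position, orientation=None, speed=0.15): straight line of the TCP; orientation=None keeps the orientation; speed is the mean speed in m/s.
- move_j(angles): joint-space move.
- move_gripper(opening, effort=None): finger opening in m; effort is the grip in N (None keeps the last); returns when the fingers have stopped.
- pause(seconds).
- inverse_kinematics(position, orientation): joint angles nearest the present ones, or None.
- read_camera(name): name is "scene" or "top" or "wrist"; returns the picture (384x512x3 uint8, red, green, blue); there is no depth.
- camera_params(name): a dict with "K" (3x3 intrinsics, pixels), "dist_coeffs" ([k1, k2, p1, p2, k3] as OpenCV has them; the pictures are not rectified), "camera_from_world" (4x4, takes a point from world to camera coordinates). Camera axes: x right, y down, z forward; pixel columns grow to the right and rows downward; lengths in m; the calibration is good to about 2 mm. A picture is of the moment at which its call begins: read the wrist's pose just before it. camera_params takes no time and is no camera call; for the wrist camera it gives the pose at the moment of the call.
A pose or a line that the arm cannot do raises MotionError and nothing moves.
- sign_off(): hands the job in; it is judged then, once.
Trained networks look in the newest picture that a camera, given by its name, has taken for a name from the list of things; names that differ only in an ending like _2 or _b are one class to them, and where a whole thing is asked for, a point or a joint stands for the part that bears it (a point fixed in the world has none). Each returns a list of dicts, best first, with "confidence" (0 to 1); they miss things now and then, are a little off and sometimes report something else, mostly with a low value. They report only what shows in the picture. A call takes as long as a camera call.
- look_for(camera, name): "at" ([column, row] in pixels, amid what is visible of it).
- tip_of(camera, name): "at" ([column, row] in pixels: a listed point, or the origin of a listed thing).
Readings, each from a call of its own:
- read_time_s(): time.
- read_qpos(): joint angles.
- read_joint_vel(): joint speeds.
- read_effort(): joint torques, N m.
- read_eef_pos(): TCP position.
- read_tcp_rot(): TCP orientation.
- read_ft_force(): force on the tool from outside, world axes, zero at the start.
- read_ft_torque(): the same for the moment, N m.
- read_finger_gap(): finger opening in m.
- read_grasp_force(): force on a finger pad.
Only numpy, scipy, OpenCV 4.12 (cv2) and the standard library are available. Lean on these libraries where they do the work, as an engineer would, in place of code of your own. Each camera call takes 0.05 s, during which the arm holds its last target. There are 200 camera calls.

## Working session

There is one attempt and no reset: what is moved stays moved. The work goes in short steps, each a Python script; the robot and the scene stay as the last script left them, time stands still between calls to the robot, and variables do not carry over. Pictures are saved under pics/ and viewed, at most 10 in all, crops included, and the job is handed in when it is done.

```bash
mkdir -p pics; cat > h.py <<'E'
import numpy as np, cv2
from bench import *
def save(n,img): cv2.imwrite(f'pics/{n}.png',img[:,:,::-1])
def ray(p,uv):
    K=np.array(p["K"]);d=np.array(p["dist_coeffs"]);T=np.array(p["camera_from_world"])
    n=cv2.undistortPoints(np.array([[uv]],float),K,d)[0,0]
    R=T[:3,:3];return -R.T@T[:3,3], R.T@np.array([n[0],n[1],1])
def atz(p,uv,z):
    o,d=ray(p,uv);return o+d*(z-o[2])/d[2]
def proj(p,X):
    T=np.array(p["camera_from_world"]);
    return cv2.projectPoints(np.array(X,float).reshape(-1,1,3),cv2.Rodrigues(T[:3,:3])[0],T[:3,3],np.array(p["K"]),np.array(p["dist_coeffs"]))[0][:,0]
E
python3 - <<'E'
from h import *
print(read_time_s())
ims=[]
for c in("scene","top"):
    im=read_camera(c);save(c,im)
    p=camera_params(c);print(c,ray(p,[256,192]))
    for n,z in(("wide",0),("wide_grip",.088),("narrow_pointer",.1)):
        for f in(look_for,tip_of):
            for r in f(c,n)[:3]: print(c,n,f.__name__,np.round(r["at"],1),round(r["confidence"],2),np.round(atz(p,r["at"],z),4))
print(read_tcp_rot(),read_time_s())
E
```

```text
0.0
scene (array([-0.08443157,  0.38674378,  0.58731568]), array([ 0.68800455, -0.45575755, -0.56499723]))
scene wide call [122.5 252.3] 0.73 [0.61   0.2608 0.    ]
scene wide call [128.8 264.5] 0.85 [0.5678 0.2626 0.    ]
scene wide_grip call [126.3 249. ] 0.88 [0.5104 0.2712 0.088 ]
scene wide_grip call [127.7 241.7] 0.58 [0.5279 0.2624 0.088 ]
scene wide_grip call [319.7 165.7] 0.31 [ 0.5264 -0.1958  0.088 ]
scene narrow_pointer call [329.5 174.4] 0.59 [ 0.4715 -0.1743  0.1   ]
scene narrow_pointer call [319.7 167.5] 0.79 [ 0.5058 -0.1766  0.1   ]
top (array([ 0.33463621, -0.01174128,  1.12498271]), array([ 0.15413094,  0.03369544, -0.98755481]))
top wide call [155.3 169.3] 0.89 [0.5726 0.2675 0.    ]
top wide call [160.3 173. ] 0.83 [0.5631 0.2553 0.    ]
top wide_grip call [149.9 177.9] 0.67 [0.5349 0.2575 0.088 ]
top wide_grip call [143.1 176.7] 0.77 [0.5381 0.2727 0.088 ]
top narrow_pointer call [356.9 189.5] 0.59 [ 0.4936 -0.1933  0.1   ]
top narrow_pointer call [352.1 178. ] 0.71 [ 0.519  -0.1845  0.1   ]
[9.93289517e-01 1.15654364e-01 2.30686909e-05 5.01255723e-05] 0.7
```

View pics/top.png

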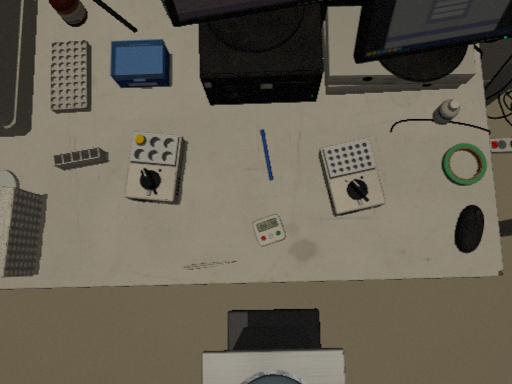

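View pics/scene.png

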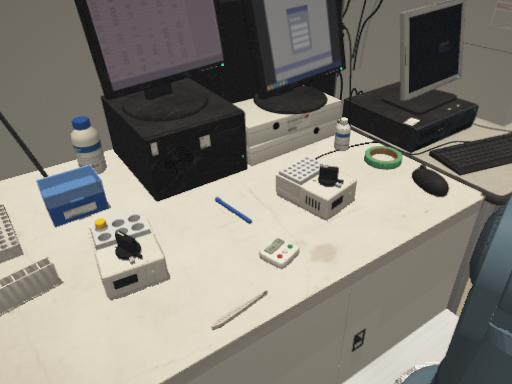

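The wide heater is the left one in the top view, with its knob near (150,180) and the wing pointing up-left. The narrow one is at the right, with its knob near (357,189). Next I swing over at a reduced radius and look from near.

```bash
cat >> h.py <<'E'
from scipy.spatial.transform import Rotation as R
def q(psi): return (R.from_euler('z',psi)*R.from_euler('x',np.pi)).as_quat()
E
python3 - <<'E'
from h import *
p=camera_params("top")
P=[atz(p,u,.06) for u in([135,132],[127,199],[183,137],[175,203])]
for a,b in((1,0),(3,2)): d=P[a]-P[b]; print("yaw",np.degrees(np.arctan2(-d[1],-d[0])))
print(np.round(np.mean(P,0),4))
psi=np.radians(25)
for k in(0,np.pi):
    for a in(0,-70): 
        s=inverse_kinematics([.53,.262,.1],q(psi+k+np.radians(a))); print(k,a,None if s is None else np.round(s,2))
move_ptp([.38,-.35,.3],q(0))
move_ptp([.47,.20,.3],q(0))
print(read_qpos(),read_time_s())
p=camera_params("wrist");im=read_camera("wrist");save("w1",im)
print(ray(p,[256,192]))
for n,z in(("wide",0),("wide_grip",.088)):
    for f in(look_for,tip_of):
        for r in f("wrist",n)[:2]: print(n,f is tip_of,np.round(r["at"],1),round(r["confidence"],2),np.round(atz(p,r["at"],z),4))
E
```

```text
yaw -5.633750597874179
yaw -6.675050892174154
[0.5644 0.2534 0.06  ]
0 0 [-0.01  0.54 -0.64  1.83  0.4   0.91 -1.97]
0 -70 [-1.09  0.54  0.7   1.88 -0.45  0.88 -2.52]
3.141592653589793 0 [ 0.26  0.71 -1.03  1.82  0.71  1.04  0.95]
3.141592653589793 -70 [ 0.14  0.61 -0.85  1.82  0.55  0.96 -0.16]
[ 0.26909901  0.14280636 -0.80343983  1.83756963  0.11033919  1.20706321
 -2.14225048] 4.0833
(array([0.55067012, 0.19888725, 0.42188755]), array([-0.31821369,  0.0092188 , -0.94807263]))
wide False [204.8  66.1] 0.89 [0.5775 0.2668 0.    ]
wide True [211.6  74.3] 0.83 [0.5679 0.2587 0.    ]
wide_grip False [200.4 103.3] 0.71 [0.5362 0.2594 0.088 ]
wide_grip True [198.4 105.4] 0.84 [0.5341 0.2616 0.088 ]
```

View pics/w1.png

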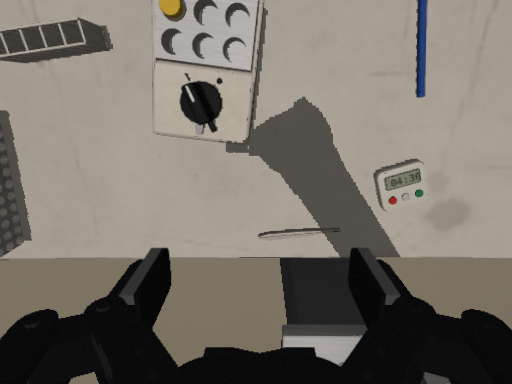

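The wrist view confirms it: six wide wells, knob at about (200,103), pointer line up-left at (187,85). Now I flip the wrist to the comfortable joint-7 branch and look from nearer.

```bash
python3 - <<'E'
from h import *
psi=np.radians(25)
move_ptp([.56,.262,.24],q(psi-np.radians(25)+np.pi))
move_gripper(.045,40)
print(np.round(read_qpos(),2),read_time_s())
p=camera_params("wrist");im=read_camera("wrist");save("w2",im)
print(ray(p,[256,192]))
for n,z in(("wide",0),("wide_grip",.088)):
    for f in(look_for,tip_of):
        for r in f("wrist",n)[:2]: print(n,f is tip_of,np.round(r["at"],1),round(r["confidence"],2),np.round(atz(p,r["at"],z),4))
t=[r for r in tip_of("wrist","wide_grip")]
if t:
    u,v=np.round(t[0]["at"]).astype(int);u0,v0=max(u-64,0),max(v-48,0)
    c=im[v0:v0+96,u0:u0+128];print(u0,v0);save("w2c",cv2.resize(c,None,fx=6,fy=6,interpolation=2))
E
```

```text
[ 0.38  0.67 -1.24  1.65  0.65  1.31  0.59] 7.1333
(array([0.48014284, 0.26262513, 0.36212405]), array([ 0.32072125, -0.01263899, -0.94718783]))
wide False [254.6 173.3] 0.81 [ 0.5788  0.2562 -0.    ]
wide True [256.8 164. ] 0.77 [0.5672 0.2589 0.    ]
wide_grip False [258.9 149.3] 0.7 [0.5325 0.2617 0.088 ]
wide_grip True [261.7 156.8] 0.86 [0.5394 0.2642 0.088 ]
198 109
```

View pics/w2.png

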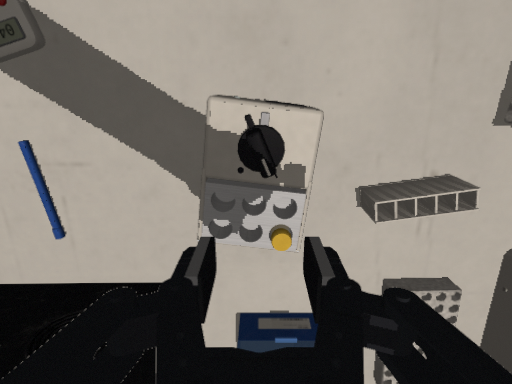

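View pics/w2c.png

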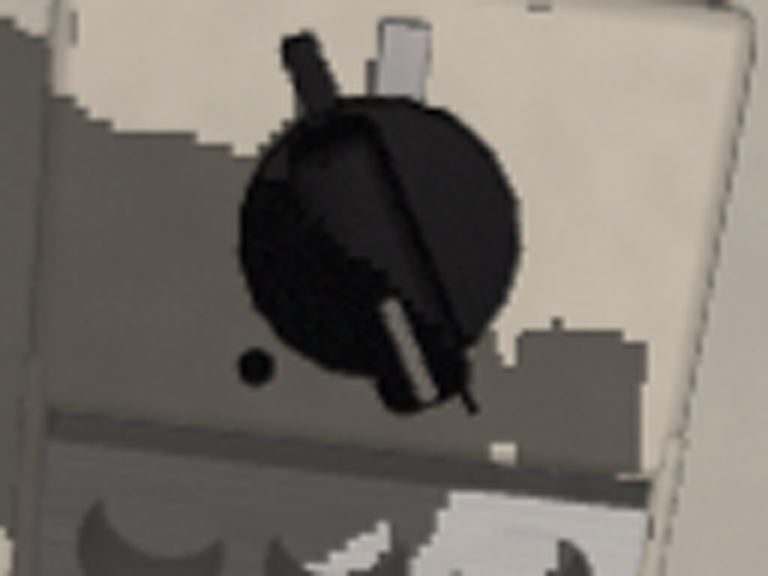

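The wing, pointer line, lug and lock block all show clearly. Skirt centre is about (261.3,149) and the pointer line runs (262.7,159.3) to (269.7,175.7). I compute axis and angle from these.

```bash
python3 - <<'E'
from h import *
p=camera_params("wrist")
c=lambda x,y:[198+(x+.5)/6-.5,109+(y+.5)/6-.5]
for nm,L in dict(skirtLR=[(240,240,.071),(520,240,.071)],skirtTB=[(380,97,.071),(380,378,.071)],pointer=[(388,302,.1),(430,400,.1)],edge=[(375,130,.1),(465,335,.1)],dot=[(256,367,.06),(470,405,.06)]).items():
    A,B=[atz(p,c(x,y),z) for x,y,z in L];d=B-A
    print(nm,np.round(A,4),np.round(B,4),"mid",np.round((A+B)/2,4),"len",round(np.hypot(*d[:2]),4),"ang",round(np.degrees(np.arctan2(d[1],d[0])),1))
E
```

```text
skirtLR [0.5351 0.2414 0.071 ] [0.5351 0.2858 0.071 ] mid [0.5351 0.2636 0.071 ] len 0.0444 ang 90.0
skirtTB [0.5128 0.2636 0.071 ] [0.5577 0.2636 0.071 ] mid [0.5352 0.2636 0.071 ] len 0.0449 ang 0.1
pointer [0.5386 0.2647 0.1   ] [0.5533 0.2709 0.1   ] mid [0.546  0.2678 0.1   ] len 0.0159 ang 22.9
edge [0.5141 0.2628 0.1   ] [0.5435 0.2759 0.1   ] mid [0.5288 0.2693 0.1   ] len 0.0322 ang 24.0
dot [0.5587 0.2428 0.06  ] [0.5653 0.2789 0.06  ] mid [0.562  0.2609 0.06  ] len 0.0367 ang 79.6
```

```bash
cat >> h.py <<'E'
A=np.array([.535,.263]); PSI=np.radians(23.5)
def st(m=""): print(m,"t",round(read_time_s(),2),"tcp",np.round(read_eef_pos(),4),"F",np.round(read_ft_force(),1),"T",np.round(read_ft_torque(),2),"gap",round(read_finger_gap(),4),"g",round(read_grasp_force(),1))
E
python3 - <<'E'
from h import *
Q=q(PSI+np.pi)
move_ptp([*A,.15],Q); st("above")
movel([*A,.106],Q,.1); st("near")
movel([*A,.093],Q,.03); st("down")
move_gripper(.0,30); st("closed")
E
```

```text
above t 7.89 tcp [0.535  0.2631 0.1499] F [1.6 0.7 0.2] T [ 0.02 -0.04  0.02] gap 0.045 g 0.0
near t 8.48 tcp [0.5348 0.263  0.1055] F [0.1 0.  0.9] T [0.05 0.07 0.  ] gap 0.045 g 0.0
down t 9.07 tcp [0.5349 0.263  0.0929] F [ 0.6 -0.2 -0.5] T [ 0.05 -0.01  0.02] gap 0.0451 g 0.0
closed t 9.44 tcp [0.5351 0.2632 0.0933] F [-0.2 -0.4  0.9] T [ 0.01 -0.01 -0.02] gap 0.0134 g 33.3
```

```bash
python3 - <<'E'
from h import *
Q=q(PSI+np.pi)
movel([*A,.099],Q,.03); st("mid")
movel([*A,.105],Q,.03); st("up")
for a in(-8,-16):
    movel([*A,.105],q(PSI+np.pi+np.radians(a)),.05); st(a)
E
```

```text
mid t 9.79 tcp [0.535  0.2632 0.0993] F [-0.5  0.5 -0.5] T [ 0.15 -0.11 -0.06] gap 0.0135 g 33.1
up t 10.14 tcp [0.535  0.2632 0.1056] F [ 0.6  0.7 -0.1] T [ 0.14 -0.07  0.01] gap 0.0132 g 33.1
-8 t 10.43 tcp [0.535  0.2632 0.1055] F [-0.2  0.9  1. ] T [ 0.28 -0.04 -0.05] gap 0.0134 g 33.3
-16 t 10.72 tcp [0.535  0.2633 0.1053] F [0.  1.6 0. ] T [ 0.27 -0.05 -0.04] gap 0.0136 g 33.3
```

```bash
python3 - <<'E'
from h import *
w=read_camera("wrist");s=read_camera("scene")
save("g1",np.hstack([cv2.resize(w[150:384,140:370],(400,407)),cv2.resize(s[200:300,80:180],(400,407),interpolation=2)]))
E
```

```text
(no output)
```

View pics/g1.png

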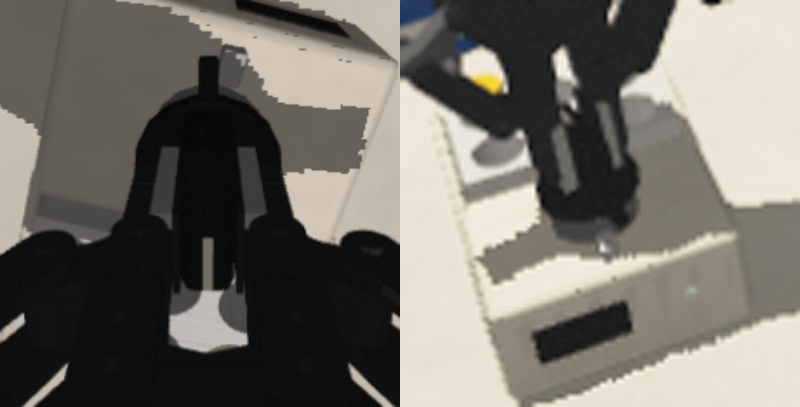

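The scene crop shows the skirt raised off the deck with a grey collar beneath it. The wrist crop shows the wing aligned between the pads and the lug at the lock block. The knob is up, so I keep turning.

```bash
python3 - <<'E'
from h import *
for a in(-24,-32,-40,-48,-56,-62,-65,-67,-69,-71,-73):
    movel([*A,.105],q(PSI+np.pi+np.radians(a)),.05); 
    pause(.05);tz=np.mean([read_ft_torque()[2] for _ in range(3)])
    print(a,round(tz,2))
    if abs(tz)>.35: break
st(); print(np.round(read_qpos(),2))
E
```

```text
-24 -0.06
-32 -0.06
-40 -0.04
-48 -0.01
-56 0.02
-62 -0.05
-65 -0.02
-67 0.4
 t 13.44 tcp [0.5351 0.2637 0.1052] F [ 2.1  5.3 -1.6] T [ 1.11 -0.39  0.4 ] gap 0.0133 g 33.0
[ 0.23  0.68 -0.99  1.8   0.66  1.03 -0.2 ]
```

The stop was reached at about 66°. Now push it down until contact shows.

```bash
python3 - <<'E'
from h import *
Q=q(PSI+np.pi+np.radians(-66))
for z in(.105,.1,.095,.0935,.0925,.0915,.0905,.0895):
    movel([*A,z],Q,.03);pause(.05)
    f=np.mean([read_ft_force()[2] for _ in range(3)]);print(z,round(f,1),round(read_eef_pos()[2],4))
    if f>15: break
st()
E
```

```text
0.105 -1.4 0.1053
0.1 1.0 0.1
0.095 0.4 0.0947
0.0935 1.4 0.0933
0.0925 5.4 0.0932
0.0915 10.4 0.0931
0.0905 13.8 0.0931
0.0895 19.3 0.093
 t 15.97 tcp [0.5352 0.2638 0.093 ] F [-4.2 -0.1 19.3] T [0.08 0.98 0.15] gap 0.0135 g 36.0
```

Fully home, with a firm stop at the original height. Unload, release, retreat and check.

```bash
python3 - <<'E'
from h import *
Q=q(PSI+np.pi+np.radians(-66))
movel([*A,.0925],Q,.03)
move_gripper(.045); st("open")
movel([*A,.16],Q,.08)
move_ptp([.56,.262,.24],q(np.pi)); st("away")
p=camera_params("wrist");w=read_camera("wrist");s=read_camera("scene")
save("end",np.hstack([cv2.resize(w[90:210,195:325],(400,370),interpolation=2),cv2.resize(s[205:305,80:188],(400,370),interpolation=2)]))
E
```

```text
open t 16.63 tcp [0.5347 0.2613 0.0914] F [-0.3 -0.2  0.5] T [ 0.03 -0.02 -0.01] gap 0.045 g 0.0
away t 18.37 tcp [0.5595 0.2617 0.2389] F [ 0.2 -0.1  0.2] T [ 0.02  0.02 -0.03] gap 0.0449 g 0.0
```

View pics/end.png

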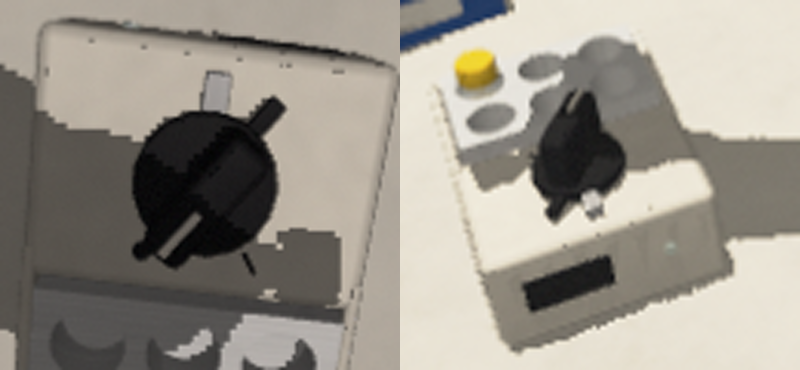

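Knob down, lug past the lock block, pointer near the dot. I measure the angle precisely, in case the release nudged it.

```bash
python3 - <<'E'
from h import *
p=camera_params("wrist");w=read_camera("wrist")
u0,v0=225,115;save("end2",cv2.resize(w[v0:v0+70,u0:u0+70],(560,560),interpolation=2))
print(tip_of("wrist","wide_grip")[:1])
for t in(-36,-38,-40,-42,-44):
    a=np.radians(t);u=proj(p,[[*(A+r*np.array([np.cos(a),np.sin(a)])),.1] for r in(.004,.02)])
    print(t,np.round((u-[u0,v0]+.5)*8-.5))
E
```

```text
[{'at': [261.4, 155.0], 'confidence': 0.6}]
-36 [[270. 365.]
 [184. 480.]]
-38 [[269. 364.]
 [179. 477.]]
-40 [[268. 363.]
 [174. 473.]]
-42 [[267. 362.]
 [169. 469.]]
-44 [[266. 361.]
 [165. 465.]]
```

View pics/end2.png

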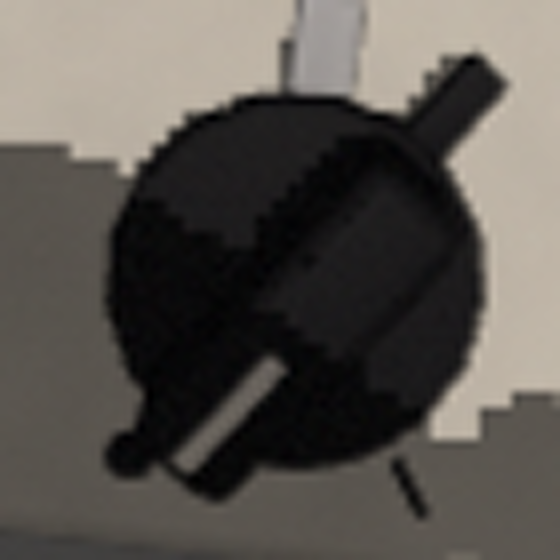

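The pointer line runs (275,360) to (185,467), about -40°. The lug gives about -41°, and the run stop sits at about -41°. The knob is down at the stop and the arm is clear.

```bash
python3 -c "
from bench import *
print(read_time_s(),sign_off())"
```

```text
the job is handed in; nothing more can be done
18.5667 None
```

The wide-well heater's knob was pulled up, turned clockwise to the stop (run) and pushed fully home. I then let go and handed the job in at 18.6 s; the other heater's knob was not touched.

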